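# Re-hang the stool template and fold the emptied hook

### The job

We need the space in front of the hook where the wooden template hangs: swing the empty folded hook on the tool board fully out to its stop, move the template across so that it hangs on it, and then fold the emptied hook flat against the board, fully home. Push the hooks with shut fingertips rather than squeezing them, and be gentle (never more than 20 N on a hook); both must stay home when you let go. Do not drop the template, and leave everything else on the bench where it is.

Things in the scene. Friction and masses are not known exactly. Their poses are not given: they have to be found in the camera images.
- board_foot (a point): Upright plywood tool board fixed on the bench: 440 long, 18 thick, 245 mm tall; its front looks away from the robot. Point: on the bench under the middle of the front face; x out of the front face (away from the robot), y along the board, z up. Behind each folded hook a finger notch, open at the top and right through the board, reaches down to 183 mm, 30 to 125 mm from the hinge along +y.
- hookA_hinge (a point): Upright hinge axis of hook A, swung out at the start with the template on it (left or right place varies). Steel bracket on the board's front; the point lies on the axis, 14 mm in front of the face, at the height of the arm's centre line, 220 mm above the bench. Axes as the board's. Folded flat, the arm lies along the board's +y; fully out, along its +x (a quarter turn, clockwise from above). A stop at each end; it stays where it is left.
- hookA_tip (a point): End of hook A's arm on its centre line, 100 mm from the hinge axis. Level steel rod 8 mm thick, turned-up end rising to 16 mm above the centre line. The frame turns with the arm: y along it from hinge to tip, z up. It is strained by more than 20 N in all (squeezing by the fingers counts), so push it with the side of the shut fingers, which can reach behind it through the notch.
- hookA: The arm of hook A; origin on the hinge axis, axes as at its tip. Stiff hinge: 8 to 9 N at 78 mm from the axis swings it (less at the tip). The arm is springy: under a push it stands ahead of its hinge and springs back when let go, so pushed only to its final place it is left short. It is home when the push rises clearly above the swinging force (12 to 15 N), the arm then flexed a little past its place.
- hookB_hinge (a point): Upright hinge axis of hook B, the empty one, folded or nearly folded at the start. Steel bracket on the board's front; the point lies on the axis, 14 mm in front of the face, at the height of the arm's centre line, 220 mm above the bench. Axes as the board's. Folded flat, the arm lies along the board's +y; fully out, along its +x (a quarter turn, clockwise from above). A stop at each end; it stays where it is left.
- hookB_tip (a point): End of hook B's arm on its centre line, 100 mm from the hinge axis. Level steel rod 8 mm thick, turned-up end rising to 16 mm above the centre line. The frame turns with the arm: y along it from hinge to tip, z up. It is strained by more than 20 N in all (squeezing by the fingers counts), so push it with the side of the shut fingers, which can reach behind it through the notch.
- hookB: The arm of hook B; origin on the hinge axis, axes as at its tip. Stiff hinge: 8 to 9 N at 78 mm from the axis swings it (less at the tip). The arm is springy: under a push it stands ahead of its hinge and springs back when let go, so pushed only to its final place it is left short. It is home when the push rises clearly above the swinging force (12 to 15 N), the arm then flexed a little past its place.
- template_tab (a point): Dark wooden template (a stool-foot outline), plate 12 mm thick, 185 tall, 130 wide at its lower part, about 0.16 kg, hanging upright across hook A's arm. Point: centre of its top tab (60 wide, 45 mm tall, above the slot), 22.5 mm below the top edge; grip it here across the thickness. x through its thickness, y across its width, z up. It reaches 162.5 mm below this point.
- template_slot (a point): Middle of the top edge of the template's hanging slot, 22.5 mm below the tab's centre. The slot goes through the thickness, 30 wide and 34 mm tall (down from this point). Hung, this edge rests on the hook's arm, 4 mm above its centre line; lifted 15 to 22 mm it clears the turned-up end. Axes as the tab's.
- template: The same template; origin at the middle of its bottom edge, 140 mm below the slot's top edge.
- glue: squat white-capped glue jar, 52 mm across, 60 mm tall, on the bench in front of the board; a bystander, leave it alone. Origin under its centre.
- sanding_block: cork sanding block 50 x 95 x 30 mm on the bench in front of the board; a bystander, leave it alone. Origin under its centre.
- mallet: wooden mallet lying on the bench; a bystander, leave it alone. Origin under its centre (its handle end to -x, tool along x).
- driver: black-handled screwdriver lying on the bench; a bystander, leave it alone. Origin under its centre (its handle end to -x, tool along x).
- bowl: black plastic bowl of screws, 100 mm across, 40 mm tall; a bystander, leave it alone. Origin under its centre.
- square: try square, wooden stock and steel blade, lying on the bench; a bystander, leave it alone. Origin under its centre.
- offcut: wooden offcut 40 x 130 x 38 mm on the bench; a bystander, leave it alone. Origin under its centre.
There are look-alikes about, which are no part of the job. Leave any green or purple look-alike of the template alone.

How it is judged (in metres and radians):
On the way, in this order (a step that is already met when the one before it is completed fails the run):
1. the empty hook is fully out and let go (angle between the y axis of hookB_tip and the x axis of board_foot, either way round below 0.02 rad and contact force between the fingers and hookB below 0.1 N), for 0.2 s.
2. the template hangs on it, let go (y of template_slot in the frame of hookB_tip between -0.088 and -0.004 m and x of template_slot in the frame of hookB_tip between -0.02 and 0.02 m and z of template_slot in the frame of hookB_tip between -0.002 and 0.011 m and contact force between template and hookB above 0.4 N and contact force between the fingers and template below 0.1 N), for 0.2 s.
3. the emptied hook is folded flat and let go (angle between the y axis of hookA_tip and the y axis of board_foot, either way round below 0.02 rad and contact force between the fingers and hookA below 0.1 N), for 0.2 s.
At the end, for the whole second after the job is handed in: Hook B is swung out to within 0.02 rad of square to the board; the template hangs on its arm by the slot (slot's top edge on the arm, between bracket and turned-up end), upright within 0.25 rad, at rest and released; hook A is folded to within 0.02 rad of parallel to the board; nothing is touched (all of step 2 and angle between the y axis of hookB_tip and the x axis of board_foot, either way round below 0.02 rad and angle between the y axis of hookA_tip and the y axis of board_foot, either way round below 0.02 rad and angle between template's own z axis and vertical below 0.25 rad and linear speed of template below 0.06 m/s).
It fails at once if more than 20 N on hook A (contact force between anything else and hookA above 20 N).
It fails at once if more than 20 N on hook B (contact force between anything else and hookB above 20 N).
It fails at once if template dropped (height (world z) of template_slot below 0.19 m).
It fails at once if a bystander moved by more than 30 mm (distance of any of glue, sanding_block, mallet, driver, bowl, square, offcut from where it was at the start of the episode above 0.03 m).
It also fails if it takes over 72 s, if anything falls off the work surface, if the arm or the gripper's body presses on something with over 40 N, if the wrist force passes 120 N, or if a joint passes its speed limit or range.

### The arm

A 6-joint arm with a two-finger parallel gripper is mounted at the origin on the work surface. World frame = base frame: x ahead of the robot, y to its left, z up, the work surface at z = 0. Lengths are in m, angles in degrees, forces in N, time in s.
With the tool pointing down it reaches from about 0.4 to 0.825 m from the base axis. Payload 7 kg.
Tool frame: the origin (TCP) lies midway between the tips of the shut fingers; the grasp point (between the pads) lies 19 mm behind it; z points along the fingers, y is the direction in which the jaws open and shut (so a half turn about z gives the same grasp; the last joint's range is limited). The gripper opens to 88 mm and grips with 3 to 60 N. Pads are 19 mm wide; open, the fingers measure 130 mm over their backs; the gripper's body (78 mm by 193 mm) begins 47 mm behind the grasp point.
Start: joints at [-58.608, 20.546, 0.682, 0, -70.136, -16.507], TCP at [0.173, -0.652, 0.227] pointing down, gripper open.
Joint ranges: [-176.03, 176.03], [-82.01, 121.73], [-58.28, 71.71], [-173.87, 95.51], [-174.79, -0.11], [-173.66, 173.66]. Speed limits (degrees/s): [136.94, 136.94, 172.46, 180, 180, 180].

### API

Orientations are given as [roll, pitch, yaw] about the fixed x, y, z axes, in that order (R = Rz(yaw) Ry(pitch) Rx(roll)).
In Python, from plant import ctrl gives the robot as it stands. The module is installed in compiled form; this text tells all that it offers.
- The arm moves only by the tool arm_command, never from a script. Its argument "targets" is a list that holds one entry, the list of rows, each a list of 7 numbers: the turn, a rotation vector about the world's x, y, z in rad, then the shift along the world's x, y, z in cm, then the opening, from 0 (shut) to 1 (fully open). A call has 1 to 8 rows; each row is the pose to reach, as a shift and turn from the pose commanded when the call began; what a row does not reach only later rows make up. A row lasts 1/12 s, in which the tool goes at most 41.7 mm and 7.16 degrees, less where a joint would pass 70% of its speed; a pose out of reach is approached as far as the arm can. A call with a gripper value outside its range is refused whole. The fingers move at their own pace and stop on an object; the grip force is fixed at half the most. Time passes only in rows, so rows that repeat a pose let the fingers close. It gives the time, the measured TCP pose, the force and the opening at its end, in the units of the state.
- ctrl.get_obs(): the state, without advancing time (a new reading comes with each control period).
- ctrl.snapshot(name): name is "scene" or "top" or "wrist"; returns the picture (384x512x3 uint8, blue, green, red); there is no depth.
- ctrl.camera_model(name): a dict with "K" (3x3 intrinsics, pixels), "xyz" and "rotation" of the camera in the world. Camera axes: x right, y up, looking along -z (the intrinsics and any distortion apply to the point x, -y, -z); pixel columns grow to the right and rows downward; lengths in m; the calibration is good to about 2 mm. A picture is of the moment at which its call begins: read the wrist's pose just before it. camera_model takes no time and is no camera call; for the wrist camera it gives the pose at the moment of the call.
- ctrl.close_job(): hands the job in, once; it reports no verdict.
The state is a dict: "clock": time; "joint_pos": joint angles; "qvel": joint speeds; "tau": joint torques, N m; "tool_pos": TCP position; "orientation": TCP orientation; "force": force on the tool from outside, world axes, zero at the start; "moment": the same for the moment, N m; "opening": finger opening in m.
Only numpy, scipy, OpenCV 4.12 (cv2) and the standard library are available. Lean on these libraries where they do the work, as an engineer would, in place of code of your own. Each camera call takes 0.05 s, during which the arm holds its last target. There are 200 camera calls.

## Working session

There is one attempt and no reset: what is moved stays moved. The work goes in short steps, Python scripts to look and compute and a tool call to move; the robot and the scene stay as the last step left them, time stands still between calls to the robot, and variables do not carry over. Pictures are saved under pics/ and viewed, about 8 in all and at most 12, crops included, and the job is handed in when it is done.

Besides the shell and the picture viewer there is one more tool, called after "Request:" as name([rows], argument=value, ...), one row to a line, values as JSON. arm_command: Moves the arm, as the interface text tells. Its arguments: {"type":"object","properties":{"targets":{"type":"array","items":{"type":"array","items":{"type":"array","items":{"type":"number"}}}}},"required":["targets"]}

```bash
mkdir -p pics; cat > h.py <<'E'
import numpy as np, cv2
from plant import ctrl
def snap(c,n):
    m=ctrl.camera_model(c); im=np.asarray(ctrl.snapshot(c)); cv2.imwrite(f'pics/{n}.png',im); 
    np.savez(f'pics/{n}.npz',K=m['K'],xyz=m['xyz'],R=m['rotation']); return im
def cam(n): 
    d=np.load(f'pics/{n}.npz'); return d['K'],d['xyz'],d['R']
def ray(n,u,v):
    K,o,R=cam(n); p=np.linalg.inv(K)@[u,v,1]; d=R@[p[0],-p[1],-p[2]]; return o,d/np.linalg.norm(d)
def onz(n,u,v,z):
    o,d=ray(n,u,v); return o+d*(z-o[2])/d[2]
def proj(n,P):
    K,o,R=cam(n); q=R.T@(np.asarray(P,float)-o); p=K@[q[0],-q[1],-q[2]]; return p[:2]/p[2]
def tri(*obs):
    A=0;b=0
    for n,u,v in obs:
        o,d=ray(n,u,v); M=np.eye(3)-np.outer(d,d); A=A+M; b=b+M@o
    return np.linalg.solve(A,b)
E
python3 - <<'E'
from h import *
print(ctrl.get_obs())
a=snap('scene','s0');b=snap('top','t0')
for c in('scene','top','wrist'):
    m=ctrl.camera_model(c);print({k:np.round(m[k],3).tolist() if not isinstance(m[k],str) else m[k] for k in m})
E
```

```text
{'clock': 0.0, 'joint_pos': array([-5.86065133e+01,  2.05910183e+01,  6.34139058e-01, -1.94320519e-02,
       -7.01348936e+01, -1.65041814e+01]), 'qvel': array([-0.0648126 , -0.00119165, -0.03137378, -0.03789964, -0.09035848,
       -0.00909877]), 'tau': array([ 1.04900992e-03, -5.82720709e+01,  2.93060321e+01,  6.99753106e+00,
        6.84678686e-03, -1.65378224e-04]), 'tool_pos': array([ 0.1732613 , -0.65188861,  0.22563232]), 'orientation': array([ 1.79906818e+02, -8.55899934e-03, -1.65117306e+02]), 'force': array([ 0.91049887, -0.04620182,  0.5457615 ]), 'moment': array([-0.02689645,  0.00239111,  0.00968121]), 'opening': 0.08754737673378589}
{'K': [[446.033, 0.0, 251.532], [0.0, 446.033, 190.322], [0.0, 0.0, 1.0]], 'xyz': [1.3, -0.274, 1.326], 'rotation': [35.087, 0.511, 68.336]}
{'K': [[438.124, 0.0, 260.088], [0.0, 438.124, 188.919], [0.0, 0.0, 1.0]], 'xyz': [0.289, 0.018, 1.544], 'rotation': [10.848, 0.393, -90.438]}
{'K': [[309.968, 0.0, 257.121], [0.0, 309.968, 191.802], [0.0, 0.0, 1.0]], 'xyz': [0.094, -0.673, 0.384], 'rotation': [-17.488, -0.133, 104.923]}
```

View pics/s0.png

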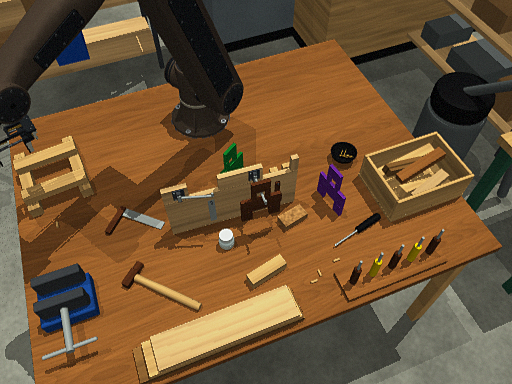

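View pics/t0.png

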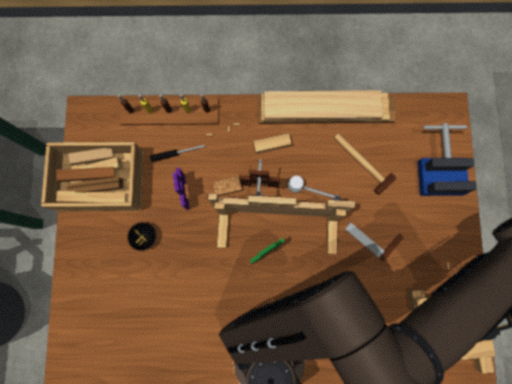

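The scene shows the board (160-300, 155-235), with the template (brown, 262,200) on hook A and folded hook B at its left (170-215, 195). In the top view, hook A is at (260,160-195) and hook B at (303-345, 188-200). The template look-alikes are the green one (scene 232,158; top 267,251) and the purple one (scene 332,190; top 181,187). The brown one at (262,200) is the one hanging on the hook, so I choose that and check it in a crop.

```bash
sed -i "s/R=m\['rotation'\]/R=Rot.from_euler('xyz',m['rotation'],degrees=True).as_matrix()/; 1a from scipy.spatial.transform import Rotation as Rot" h.py
python3 - <<'E'
from h import *
a=snap('scene','s1');b=snap('top','t1')
A=cv2.resize(a[145:245,155:315],None,fx=5,fy=5,interpolation=cv2.INTER_CUBIC)[:,:800]
B=cv2.resize(b[150:220,200:360],None,fx=5,fy=5,interpolation=cv2.INTER_CUBIC)
cv2.imwrite('pics/c1.png',cv2.resize(np.vstack([A,B[:350]]),(752,800*0+600)) if 0 else A)
cv2.imwrite('pics/c2.png',B)
E
```

```text
(no output)
```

View pics/c1.png

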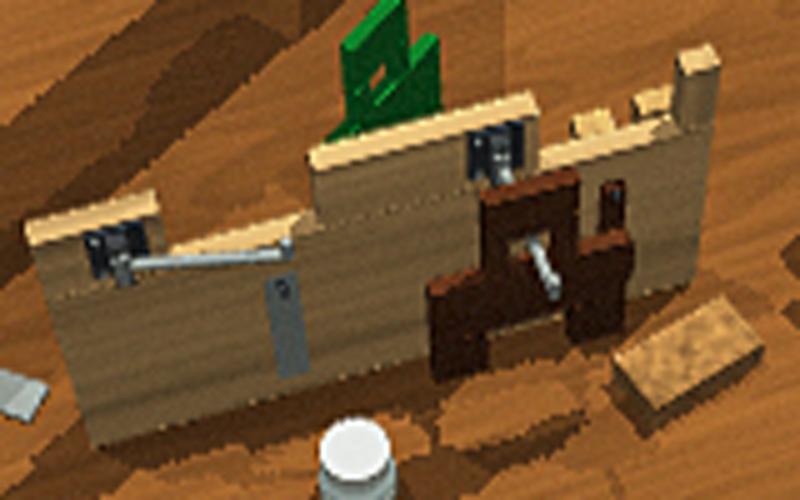

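View pics/c2.png

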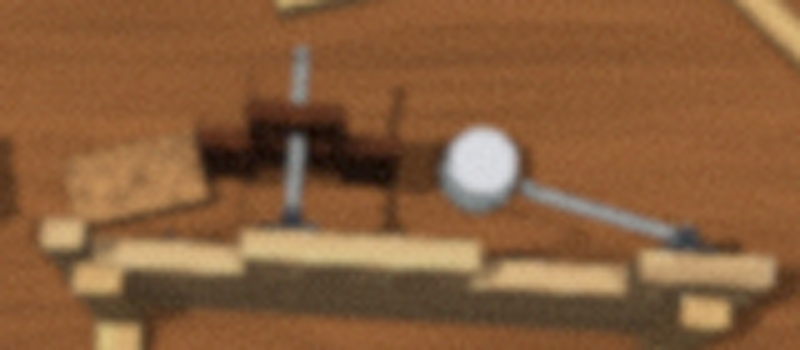

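The crops confirm the choice. The brown template hangs on hook A (slot at crop 535,250), and hook B's arm runs from crop (123,262) to (287,245), already about 20° off the board. In the top crop, A's hinge is at (292,222) and tip at (302,48), and B's hinge is at (685,240) and tip at (525,185).

```bash
python3 - <<'E'
from h import *
np.set_printoptions(precision=4,suppress=True)
S=lambda x,y:('s1',155+x/5-.4,145+y/5-.4)
T=lambda x,y:('t1',200+x/5-.4,150+y/5-.4)
for n,s,t,z in [('hA',(501,165),(292,218),.22),('tA',(553,288),(302,46),.228),('hB',(123,255),(685,238),.22),('tB',(287,245),(524,184),.228),
   ('brdR',(28,235),(776,255),.245),('brdL front mid section right',(310,160),(483,240),.245),('midL',(535,98),(243,233),.245),
   ('tabtop front R',(483,198),(345,105),.265),('tabtop front L',(578,170),(250,103),.265)]:
    a=onz(*S(*s),z);b=onz(*T(*t),z);p=tri(S(*s),T(*t));print(n,'sc',a[:2],'top',b[:2],'tri',p)
E
```

```text
hA sc [0.5328 0.0304] top [0.5292 0.0313] tri [0.5299 0.0315 0.2159]
tA sc [0.6339 0.0229] top [0.636  0.0243] tri [0.6352 0.0234 0.2298]
hB sc [ 0.5101 -0.2058] top [ 0.5146 -0.2092] tri [ 0.5138 -0.2072  0.2258]
tB sc [ 0.5457 -0.113 ] top [ 0.5476 -0.1108] tri [ 0.547  -0.1119  0.2294]
brdR sc [ 0.4929 -0.2556] top [ 0.4995 -0.2591] tri [ 0.4984 -0.2565  0.2528]
brdL front mid section right sc [ 0.5032 -0.0824] top [ 0.5102 -0.0836] tri [ 0.5088 -0.0834  0.2525]
midL sc [0.5101 0.0622] top [0.5157 0.0606] tri [0.5146 0.0604 0.2511]
tabtop front R sc [ 0.5824 -0.0008] top [ 0.5895 -0.0013] tri [ 0.5876 -0.002   0.2723]
tabtop front L sc [0.5845 0.0589] top [0.5913 0.0556] tri [0.5896 0.0559 0.2727]
```

The board's yaw is about -3.5°, hinge A is at about (0.530,0.031), and hinge B at about (0.5135,-0.207) with its arm 16° off the board. Next I go above the notch behind arm B with the fingers shut.

Request:
arm_command([
  [[0,0,0,0,0,6,0],[0,0,0.1,4,6,12,0],[0,0,0.2,6,9,14,0],[0,0,0.3,8,12,14,0],[0,0,0.4,10,15,14,0],[0,0,0.5,12,18,14,0],[0,0,0.6,14,21,14,0],[0,0,0.7,16,24,14,0]],
])

```text
clock: 0.87
tool_pos: [0.3194, -0.4326, 0.3664]
orientation: [-179.9, 0.0, -124.7]
force: [1.3, -0.6, 0.6]
opening: 0.0398
```

```bash
python3 -c "
from h import *
o=ctrl.get_obs();print({k:np.round(o[k],3) for k in o})"
```

```text
{'clock': np.float64(0.867), 'joint_pos': array([-3.2667e+01,  3.9580e+00, -2.8010e+00,  1.0000e-03, -8.3170e+01,
       -2.0830e+00]), 'qvel': array([ 5.6335e+01, -1.8314e+01, -1.9189e+01, -4.6000e-02,  3.9000e-01,
        1.2348e+01]), 'tau': array([ -8.129, -36.725,  31.567,   7.393,  -0.208,  -0.3  ]), 'tool_pos': array([ 0.319, -0.433,  0.366]), 'orientation': array([-1.79929e+02,  2.00000e-03, -1.24750e+02]), 'force': array([ 1.321, -0.585,  0.553]), 'moment': array([-0.032, -0.116, -0.   ]), 'opening': np.float64(0.04)}
```

Request:
arm_command([
  [[0,0,0.12,2,3,0,0],[0,0,0.24,4,6,0,0],[0,0,0.36,6,9,0,0],[0,0,0.48,8,12,0,0],[0,0,0.6,10,15,0,0],[0,0,0.72,12,18,0,0],[0,0,0.84,14,21,0,0],[0,0,0.96,16,25,0,0]],
])

```text
clock: 1.53
tool_pos: [0.478, -0.1857, 0.3656]
orientation: [-180.0, -0.0, -69.7]
force: [1.5, -1.2, 0.0]
opening: 0.0003
```

Request:
arm_command([
  [[0,0,0.12,2.1,3.1,0,0],[0,0,0.24,2.1,3.1,-1,0],[0,0,0.36,2.1,3.1,-2,0],[0,0,0.48,2.1,3.1,-4,0],[0,0,0.6,2.1,3.1,-5,0],[0,0,0.72,2.1,3.1,-6,0],[0,0,0.84,2.1,3.1,-6.5,0],[0,0,0.89,2.1,3.1,-6.5,0]],
])

```text
clock: 2.2
tool_pos: [0.4976, -0.1557, 0.299]
orientation: [180.0, 0.1, -18.6]
force: [0.3, -0.0, 0.4]
opening: 0.0003
```

```bash
python3 -c "
from h import *
o=ctrl.get_obs();print({k:np.round(o[k],3) for k in ('tool_pos','orientation','force','joint_pos')})
im=snap('wrist','w1'); o=ctrl.get_obs();print(o['clock'],ctrl.camera_model('wrist'))"
```

```text
{'tool_pos': array([ 0.498, -0.156,  0.299]), 'orientation': array([ 1.79974e+02,  1.45000e-01, -1.86170e+01]), 'force': array([ 0.289, -0.014,  0.423]), 'joint_pos': array([ 4.1780e+00,  3.6840e+00, -1.1572e+01, -3.3000e-02, -7.4887e+01,
        6.7213e+01])}
2.25 {'K': array([[309.96836412,   0.        , 257.12127884],
       [  0.        , 309.96836412, 191.80203481],
       [  0.        ,   0.        ,   1.        ]]), 'xyz': array([ 0.5748685 , -0.18187948,  0.45813307]), 'rotation': array([-1.75467006e+01,  3.73679115e-02, -1.08565665e+02])}
```

View pics/w1.png

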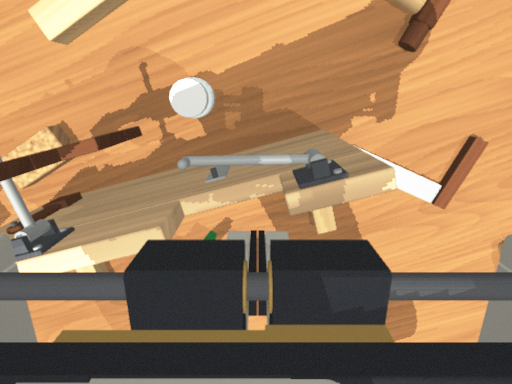

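The wrist view shows hook B clearly: hinge pin at (316,157), arm from (316,160) to tip (184,163). The shut fingers are at (257,240).

```bash
python3 - <<'E'
from h import *
for n,u,v,z in [('hBpin',316,156,.232),('armroot',312,159,.22),('mid',250,160.5,.22),('tip',183,163,.22),('tiptop',183,163,.236),('faceR',396,177,.245),('notchR front?',283,193,.245),('notchL',181,203,.245)]:
    print(n,np.round(onz('w1',u,v,z),4))
E
```

```text
hBpin [ 0.5194 -0.2088  0.232 ]
armroot [ 0.5152 -0.2066  0.22  ]
mid [ 0.5294 -0.1606  0.22  ]
tip [ 0.5442 -0.1104  0.22  ]
tiptop [ 0.5462 -0.1152  0.236 ]
faceR [ 0.49   -0.2569  0.245 ]
notchR front? [ 0.5041 -0.1776  0.245 ]
notchL [ 0.5204 -0.105   0.245 ]
```

Request:
arm_command([
  [[0,0,0,1.2,2.5,0,0],[0,0,0,1.2,2.5,0,0],[0,0,0,1.2,2.5,-3,0],[0,0,0,1.2,2.5,-6,0],[0,0,0,1.2,2.5,-8,0],[0,0,0,1.2,2.5,-9.4,0],[0,0,0,1.2,2.5,-9.4,0]],
])

```text
clock: 2.83
tool_pos: [0.5085, -0.1308, 0.2036]
orientation: [179.9, 0.3, -19.1]
force: [-0.8, 0.5, -0.5]
opening: 0.0006
```

```bash
python3 -c "
from h import *
o=ctrl.get_obs();print({k:np.round(o[k],3) for k in ('tool_pos','orientation','force','moment','joint_pos')})
im=snap('wrist','w2'); cv2.imwrite('pics/w2c.png',im[100:340,100:420])"
```

```text
{'tool_pos': array([ 0.508, -0.131,  0.204]), 'orientation': array([179.919,   0.289, -19.111]), 'force': array([-0.807,  0.518, -0.508]), 'moment': array([-0.013,  0.22 ,  0.023]), 'joint_pos': array([ 6.9560e+00,  7.5810e+00, -1.9819e+01, -6.1000e-02, -6.2895e+01,
        6.3961e+01])}
```

View pics/w2c.png

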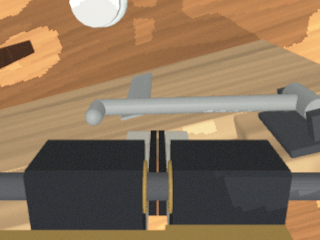

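```bash
cat >> h.py <<'E'
def arc(H,r,d,ths,side=1,base=None,th0=None):
    """cm shifts (from base) of finger centre r along the arm, d behind it; turn=th-th0"""
    for t in ths:
        a=np.radians(t);u=np.array([np.cos(a),np.sin(a)]);n=np.array([np.sin(a),-np.cos(a)])
        p=np.array(H)+r*u-side*d*n; print(t,np.round(np.radians(t-th0),3),np.round((p-base)*100,2))
E
python3 - <<'E'
from h import *
b=np.array([.5085,-.1308])
arc([.514,-.207],.074,.016,[71],1,b,71)
arc([.514,-.207],.074,.0135,range(69,-6,-4),1,b,71)
E
```

```text
71 0.0 [ 1.45 -0.1 ]
69 -0.035 [ 1.94 -0.23]
65 -0.105 [ 2.45 -0.34]
61 -0.175 [ 2.96 -0.49]
57 -0.244 [ 3.45 -0.68]
53 -0.314 [ 3.93 -0.9 ]
49 -0.384 [ 4.39 -1.15]
45 -0.454 [ 4.83 -1.43]
41 -0.524 [ 5.25 -1.75]
37 -0.593 [ 5.65 -2.09]
33 -0.663 [ 6.02 -2.46]
29 -0.733 [ 6.37 -2.85]
25 -0.803 [ 6.69 -3.27]
21 -0.873 [ 6.97 -3.71]
17 -0.942 [ 7.23 -4.17]
13 -1.012 [ 7.46 -4.64]
9 -1.082 [ 7.65 -5.13]
5 -1.152 [ 7.8  -5.63]
1 -1.222 [ 7.93 -6.14]
-3 -1.292 [ 8.01 -6.66]
```

Request:
arm_command([
  [[0,0,0,0.7,0,0,0],[0,0,0,1.2,-0.1,0,0],[0,0,0,1.5,-0.1,0,0],[0,0,0,1.7,-0.15,0,0],[0,0,-0.035,1.95,-0.23,0,0],[0,0,-0.07,2.2,-0.29,0,0],[0,0,-0.07,2.2,-0.29,0,0]],
])

```text
clock: 3.47
tool_pos: [0.5318, -0.1336, 0.2073]
orientation: [180.0, 0.1, -23.2]
force: [-6.8, 4.3, 6.5]
opening: 0.0004
```

```bash
python3 -c "
from h import *
o=ctrl.get_obs();print({k:np.round(o[k],3) for k in ('tool_pos','orientation','force','moment','joint_pos')})"
```

```text
{'tool_pos': array([ 0.532, -0.134,  0.207]), 'orientation': array([ 1.79999e+02,  9.80000e-02, -2.31680e+01]), 'force': array([-6.762,  4.258,  6.47 ]), 'moment': array([1.372e+00, 2.720e+00, 1.000e-03]), 'joint_pos': array([ 6.3390e+00,  9.5160e+00, -1.6952e+01, -5.3000e-02, -6.3618e+01,
        6.0517e+01])}
```

There is an upward push of 6.5 N, which suggests contact on a bevelled fingertip. I back off, lower 9 mm and push again.

Request:
arm_command([
  [[0,0,0,-0.9,0.35,0,0],[0,0,0,-0.9,0.35,-0.5,0],[0,0,0,-0.9,0.35,-0.9,0],[0,0,0,-0.5,0.2,-0.9,0],[0,0,0,-0.2,0.1,-0.9,0],[0,0,0,0,0,-0.9,0],[0,0,0,0,0,-0.9,0]],
])

```text
clock: 4.05
tool_pos: [0.5316, -0.1334, 0.1969]
orientation: [180.0, 0.2, -23.0]
force: [-6.2, 6.1, 3.0]
opening: 0.0003
```

Request:
arm_command([
  [[0,0,-0.035,0.25,-0.05,0,0],[0,0,-0.07,0.5,-0.13,0,0],[0,0,-0.105,0.75,-0.2,0,0],[0,0,-0.14,1,-0.3,0,0]],
])

```text
clock: 4.38
tool_pos: [0.5415, -0.1361, 0.197]
orientation: [180.0, 0.2, -31.2]
force: [-6.0, 7.3, 1.7]
opening: 0.0002
```

Request:
arm_command([
  [[0,0,-0.07,0.49,-0.21,0,0],[0,0,-0.14,0.96,-0.44,0,0],[0,0,-0.21,1.41,-0.71,0,0],[0,0,-0.28,1.84,-1.01,0,0],[0,0,-0.35,2.25,-1.34,0,0],[0,0,-0.42,2.63,-1.69,0,0],[0,0,-0.49,2.99,-2.07,0,0],[0,0,-0.56,3.33,-2.48,0,0]],
])

```text
clock: 5.05
tool_pos: [0.576, -0.1606, 0.1971]
orientation: [-180.0, 0.1, -63.3]
force: [-3.4, 7.5, 1.4]
opening: 0.0003
```

```bash
python3 - <<'E'
from h import *
o=ctrl.get_obs();print({k:np.round(o[k],3) for k in ('tool_pos','orientation','force','moment','joint_pos')})
b=o['tool_pos'][:2]
arc([.514,-.207],.074,.0135,range(27,-8,-2),1,b,27)
E
```

```text
{'tool_pos': array([ 0.576, -0.161,  0.197]), 'orientation': array([-1.79996e+02,  1.19000e-01, -6.33080e+01]), 'force': array([-3.387,  7.464,  1.408]), 'moment': array([2.644, 0.996, 0.063]), 'joint_pos': array([  3.058,  14.587, -11.723,  -0.123, -63.734,  23.688])}
27 0.0 [-0.22 -0.08]
25 -0.035 [-0.06 -0.29]
23 -0.07 [ 0.08 -0.51]
21 -0.105 [ 0.22 -0.73]
19 -0.14 [ 0.36 -0.96]
17 -0.175 [ 0.48 -1.19]
15 -0.209 [ 0.6  -1.42]
13 -0.244 [ 0.71 -1.66]
11 -0.279 [ 0.81 -1.91]
9 -0.314 [ 0.9  -2.15]
7 -0.349 [ 0.98 -2.4 ]
5 -0.384 [ 1.05 -2.65]
3 -0.419 [ 1.12 -2.91]
1 -0.454 [ 1.18 -3.16]
-1 -0.489 [ 1.22 -3.42]
-3 -0.524 [ 1.26 -3.68]
-5 -0.559 [ 1.29 -3.94]
-7 -0.593 [ 1.31 -4.21]
```

Request:
arm_command([
  [[0,0,-0.07,0.2,-0.49,0,0],[0,0,-0.14,0.45,-0.94,0,0],[0,0,-0.21,0.65,-1.4,0,0],[0,0,-0.28,0.85,-1.9,0,0],[0,0,-0.33,0.95,-2.27,0,0],[0,0,-0.38,1.05,-2.62,0,0],[0,0,-0.4,1.1,-2.8,0,0],[0,0,-0.42,1.15,-2.93,0,0]],
])

```text
clock: 5.72
tool_pos: [0.59, -0.1895, 0.1976]
orientation: [-179.8, 0.1, -87.2]
force: [4.9, 8.0, -1.3]
opening: 0.0006
```

Request:
arm_command([
  [[0,0,-0.02,0.03,-0.12,0,0],[0,0,-0.04,0.05,-0.24,0,0],[0,0,-0.06,0.05,-0.36,0,0]],
])

```text
clock: 5.97
tool_pos: [0.5908, -0.193, 0.1977]
orientation: [-179.7, 0.1, -90.6]
force: [6.1, 7.8, -1.5]
opening: 0.0006
```

Request:
arm_command([
  [[0,0,-0.02,0.03,-0.1,0,0],[0,0,-0.03,0.03,-0.2,0,0]],
])

```text
clock: 6.13
tool_pos: [0.5911, -0.1951, 0.1977]
orientation: [-179.7, 0.1, -92.4]
force: [6.8, 7.6, -1.9]
opening: 0.0008
```

Request:
arm_command([
  [[0,0,-0.01,0.1,-0.1,0,0],[0,0,-0.02,0.15,-0.2,0,0]],
])

```text
clock: 6.3
tool_pos: [0.5915, -0.1971, 0.1975]
orientation: [-179.9, 0.1, -93.5]
force: [2.1, 8.1, -0.9]
opening: 0.0006
```

Request:
arm_command([
  [[0,0,0,0.05,-0.1,0,0],[0,0,0,0.1,-0.2,0,0]],
])

```text
clock: 6.47
tool_pos: [0.5916, -0.199, 0.1973]
orientation: [-180.0, 0.1, -93.5]
force: [-0.8, 9.0, 0.9]
opening: 0.0005
```

Request:
arm_command([
  [[0,0,0,0.05,-0.1,0,0]],
])

```text
clock: 6.55
tool_pos: [0.5916, -0.1999, 0.1972]
orientation: [180.0, 0.1, -93.5]
force: [-2.6, 10.4, 2.0]
opening: 0.0007
```

Request:
arm_command([
  [[0,0,0,0,-0.1,0,0]],
])

```text
clock: 6.63
tool_pos: [0.5916, -0.2008, 0.1972]
orientation: [180.0, 0.2, -93.5]
force: [-0.9, 10.8, 2.3]
opening: 0.0004
```

Request:
arm_command([
  [[0,0,0,0,-0.1,0,0]],
])

```text
clock: 6.72
tool_pos: [0.5915, -0.2016, 0.1972]
orientation: [180.0, 0.2, -93.5]
force: [-1.1, 12.6, 2.9]
opening: 0.0004
```

Request:
arm_command([
  [[0,0,0,0,-0.1,0,0],[0,0,0,0,-0.1,0,0]],
])

```text
clock: 6.88
tool_pos: [0.5915, -0.2021, 0.1971]
orientation: [180.0, 0.2, -93.5]
force: [-2.2, 13.7, 2.5]
opening: 0.0004
```

Request:
arm_command([
  [[0,0,0,0,-0.05,0,0],[0,0,0,0,-0.05,0,0]],
])

```text
clock: 7.05
tool_pos: [0.5915, -0.2024, 0.1971]
orientation: [180.0, 0.2, -93.5]
force: [-1.3, 15.1, 3.2]
opening: 0.0005
```

Hook B reads 15 N, so it is home. I back off, rise and check its angle.

Request:
arm_command([
  [[0,0,0,0,1,0,0],[0,0,0,0,4,0,0],[0,0,0,0,5,3,0],[0,0,0,0,6,7,0],[0,0,0,0,6.5,11,0],[0,0,0,0,6.5,11,0],[0,0,0,0,6.5,11,0]],
])

```text
clock: 7.63
tool_pos: [0.5929, -0.1399, 0.311]
orientation: [-179.6, 0.0, -93.5]
force: [0.7, 1.0, -1.3]
opening: 0.0003
```

```bash
python3 -c "
from h import *
snap('top','t2');im=snap('wrist','w3')
o=ctrl.get_obs();print({k:np.round(o[k],3) for k in ('tool_pos','orientation','force')})"
```

```text
{'tool_pos': array([ 0.591, -0.14 ,  0.307]), 'orientation': array([ 1.79994e+02,  1.20000e-02, -9.35030e+01]), 'force': array([ 0.349,  0.128, -0.517])}
```

View pics/w3.png

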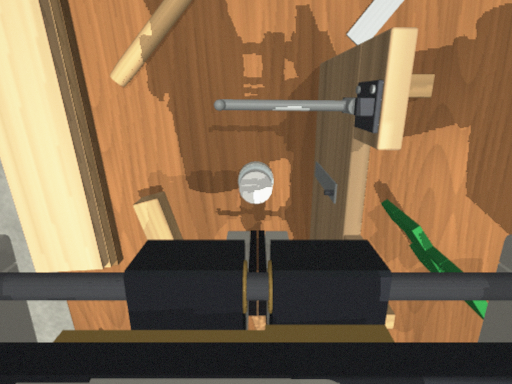

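Hook B points straight out, from hinge (357,105) to tip (218,105). I compare it with the board's front top edge, (391,31)-(381,147).

```bash
python3 - <<'E'
from h import *
im=cv2.imread('pics/w3.png');g=cv2.cvtColor(im,cv2.COLOR_BGR2GRAY).astype(float)
# arm centre per column, grey pixels (low saturation)
hsv=cv2.cvtColor(im,cv2.COLOR_BGR2HSV)
pts=[]
for u in range(235,345,3):
    col=np.where(hsv[90:120,u,1]<60)[0]
    if len(col)>4: pts.append(onz('w3',u,90+col.mean(),.22)[:2])
pts=np.array(pts);p=np.polyfit(pts[:,0],pts[:,1],1);print('arm ang',np.degrees(np.arctan(p[0])),len(pts),np.round([np.polyval(p,.52),np.polyval(p,.6)],4))
e=[]
for v in range(40,140,3):
    row=g[v,365:405]; u=365+np.argmax(np.diff(cv2.GaussianBlur(row[None],(5,1),0)[0])); e.append(onz('w3',u+.5,v,.245)[:2])
e=np.array(e);
for _ in range(3):
    q=np.polyfit(e[:,1],e[:,0],1);r=e[:,0]-np.polyval(q,e[:,1]);k=abs(r)<max(2*np.median(abs(r)),.001);e=e[k]
print('board y ang from +y(cw)',np.degrees(np.arctan(q[0])),len(e),'face x at -.2',np.polyval(q,-.2))
print('tip',onz('w3',215,105,.22),'hinge',onz('w3',357,105,.22))
E
```

```text
arm ang -3.784990581069775 37 [-0.2091 -0.2144]
board y ang from +y(cw) 3.467943419206718 32 face x at -.2 0.5014427755360307
tip [ 0.61933002 -0.21515068  0.22      ] hinge [ 0.51049634 -0.20862039  0.22      ]
```

Request:
arm_command([
  [[0,0,0,0,4,2,0.35],[0,0,0,0,8,3,0.35],[0,0,0,0,12,3,0.35],[0,0,0,0,16,3,0.35],[0,0,0,0,20,3,0.35],[0,0,0,0,23,3,0.35],[0,0,0,0,24,3,0.35],[0,0,0,0,24,3,0.35]],
])

```text
clock: 8.4
tool_pos: [0.5907, 0.1022, 0.3357]
orientation: [179.8, -0.1, -93.3]
force: [0.4, -0.1, 0.3]
opening: 0.0305
```

```bash
python3 -c "
from h import *
im=snap('wrist','w4')
o=ctrl.get_obs();print({k:np.round(o[k],3) for k in ('tool_pos','orientation','force','opening')})"
```

```text
{'tool_pos': array([0.591, 0.101, 0.336]), 'orientation': array([ 1.79862e+02, -8.10000e-02, -9.33920e+01]), 'force': array([ 1.605, -0.424,  0.855]), 'opening': np.float64(0.031)}
```

View pics/w4.png

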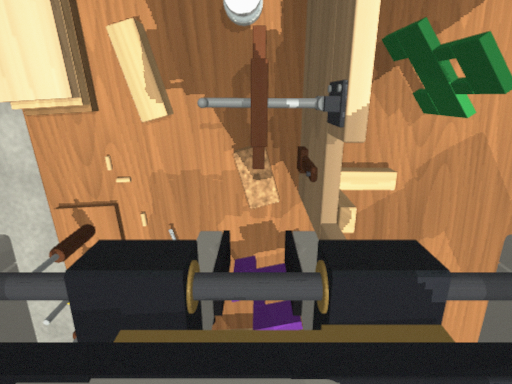

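The wrist view shows the brown template edge-on, with its tab top around (260,80-125). Hook A's arm runs from (200,103) to its bracket at (338,103), and there is room for the fingers on both sides.

```bash
python3 - <<'E'
from h import *
im=cv2.imread('pics/w4.png');hsv=cv2.cvtColor(im,cv2.COLOR_BGR2HSV)
for v in range(28,170,6):
    r=im[v,235:285].astype(int); d=np.where((r[:,2]<120)&(r[:,2]-r[:,0]>20))[0]+235
    print(v,(d.min(),d.max()) if len(d) else None, im[v,260])
for u,v in[(251,103),(269,103)]: print(onz('w4',u,v,.269))
for n,u,v in[('tipA',198,103),('hA',338,103)]: print(n,onz('w4',u,v,.22))
E
```

```text
28 (np.int64(235), np.int64(284)) [ 61  92 147]
34 (np.int64(266), np.int64(284)) [ 62  92 147]
40 (np.int64(266), np.int64(284)) [ 55  89 144]
46 (np.int64(252), np.int64(284)) [ 57  89 145]
52 (np.int64(253), np.int64(284)) [ 62  93 147]
58 (np.int64(251), np.int64(284)) [ 42  63 101]
64 (np.int64(245), np.int64(284)) [ 43  62 100]
70 (np.int64(239), np.int64(284)) [38 60 97]
76 (np.int64(235), np.int64(284)) [42 61 97]
82 (np.int64(235), np.int64(284)) [39 60 97]
88 (np.int64(235), np.int64(284)) [40 60 98]
94 (np.int64(235), np.int64(284)) [42 60 99]
100 (np.int64(251), np.int64(267)) [37 59 98]
106 (np.int64(251), np.int64(267)) [ 40  61 100]
112 (np.int64(235), np.int64(284)) [41 62 98]
118 (np.int64(235), np.int64(284)) [42 63 98]
124 (np.int64(235), np.int64(284)) [36 59 95]
130 (np.int64(236), np.int64(284)) [41 61 96]
136 (np.int64(235), np.int64(284)) [37 57 93]
142 (np.int64(235), np.int64(284)) [40 58 96]
148 (np.int64(235), np.int64(284)) [ 42  62 100]
154 (np.int64(253), np.int64(284)) [ 40  63 101]
160 (np.int64(253), np.int64(284)) [38 59 94]
166 (np.int64(252), np.int64(263)) [42 61 97]
[0.58989715 0.02645104 0.269     ]
[0.5773367  0.02717583 0.269     ]
tipA [0.63578902 0.02505251 0.22      ]
hA [0.516835   0.03191665 0.22      ]
```

Request:
arm_command([
  [[0,0,0,-0.7,-3.5,0,0.35],[0,0,0,-0.7,-7.3,0,0.35],[0,0,0,-0.7,-7.3,-2,0.35],[0,0,0,-0.7,-7.3,-4.5,0.35],[0,0,0,-0.7,-7.3,-7,0.35],[0,0,0,-0.7,-7.3,-9,0.35],[0,0,0,-0.7,-7.3,-10.3,0.35],[0,0,0,-0.7,-7.3,-10.3,0.35]],
])

```text
clock: 9.12
tool_pos: [0.582, 0.0249, 0.2307]
orientation: [179.6, -0.1, -93.6]
force: [-0.4, 0.5, -0.0]
opening: 0.0306
```

Request:
arm_command([
  [[0,0,0,0,0,0,0.2],[0,0,0,0,0,0,0.1],[0,0,0,0,0,0,0],[0,0,0,0,0,0,0],[0,0,0,0,0,0,0]],
])

```text
clock: 9.53
tool_pos: [0.5846, 0.0269, 0.2357]
orientation: [-179.9, 0.0, -93.5]
force: [0.3, -1.1, 2.0]
opening: 0.0119
```

Request:
arm_command([
  [[0,0,0,0,0,0.4,0],[0,0,0,0,0,0.9,0],[0,0,0,0,0,1.4,0],[0,0,0,0,0,1.8,0],[0,0,0,0,0,1.8,0],[0,0,0,0,0,1.8,0]],
])

```text
clock: 10.03
tool_pos: [0.5841, 0.0271, 0.2529]
orientation: [-180.0, 0.0, -93.5]
force: [-0.0, 0.4, -1.9]
opening: 0.0122
```

```bash
python3 -c "
from h import *
o=ctrl.get_obs();print({k:np.round(o[k],4) for k in ('tool_pos','orientation','force','moment','opening')})
im=snap('scene','s3');cv2.imwrite('pics/s3c.png',cv2.resize(im[120:260,190:330],None,fx=4,fy=4,interpolation=cv2.INTER_CUBIC))"
```

```text
{'tool_pos': array([0.5841, 0.0271, 0.2529]), 'orientation': array([-1.799764e+02,  2.020000e-02, -9.349030e+01]), 'force': array([-1.0000e-03,  3.7680e-01, -1.8677e+00]), 'moment': array([0.0378, 0.1645, 0.0357]), 'opening': np.float64(0.0122)}
```

View pics/s3c.png

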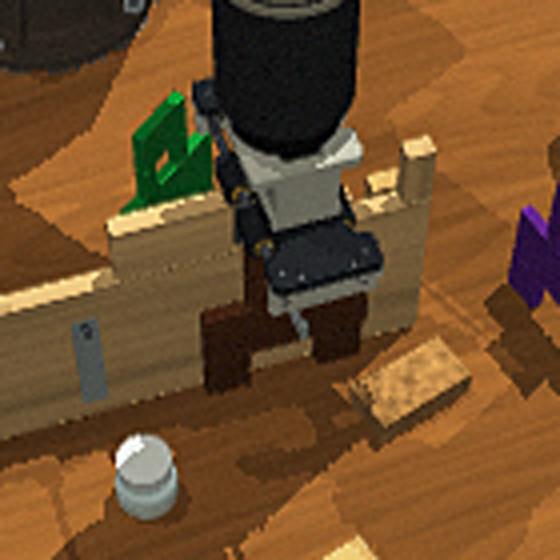

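Request:
arm_command([
  [[0,0,0,1,-0.07,0,0],[0,0,0,2.5,-0.16,0,0],[0,0,0,4.5,-0.29,0,0],[0,0,0,6.5,-0.42,0,0],[0,0,0,8,-0.5,0,0],[0,0,0,9,-0.56,0,0],[0,0,0,9,-0.56,0,0]],
])

```text
clock: 10.67
tool_pos: [0.6756, 0.0211, 0.2511]
orientation: [179.9, -0.0, -93.5]
force: [0.1, -0.5, -2.4]
opening: 0.0119
```

Request:
arm_command([
  [[0,0,0,0,-1.5,0,0],[0,0,0,0,-4.5,0,0],[0,0,0,0,-8,0,0],[0,0,0,0,-11.5,0,0],[0,0,0,0,-15,0,0],[0,0,0,0,-18.5,0,0],[0,0,0,0,-22,0,0],[0,0,0,0,-24,0,0]],
])

```text
clock: 11.33
tool_pos: [0.6727, -0.2222, 0.2528]
orientation: [180.0, -0.0, -93.6]
force: [1.4, -0.0, -2.2]
opening: 0.0116
```

Request:
arm_command([
  [[0,0,0,0,-0.1,0,0],[0,0,0,0,-0.1,0,0],[0,0,0,0,-0.1,0,0]],
])

```text
clock: 11.58
tool_pos: [0.6735, -0.2197, 0.2527]
orientation: [180.0, 0.0, -93.5]
force: [0.7, 0.2, -2.1]
opening: 0.0118
```

```bash
python3 -c "
from h import *
o=ctrl.get_obs();print({k:np.round(o[k],4) for k in ('tool_pos','orientation','force','moment','opening')})
im=snap('scene','s4');cv2.imwrite('pics/s4c.png',cv2.resize(im[140:280,120:280],None,fx=5,fy=4.2,interpolation=cv2.INTER_CUBIC))"
```

```text
{'tool_pos': array([ 0.6735, -0.2197,  0.2527]), 'orientation': array([ 1.799904e+02,  1.890000e-02, -9.352520e+01]), 'force': array([ 0.697 ,  0.2158, -2.1179]), 'moment': array([ 0.0787,  0.0744, -0.0521]), 'opening': np.float64(0.0118)}
```

View pics/s4c.png

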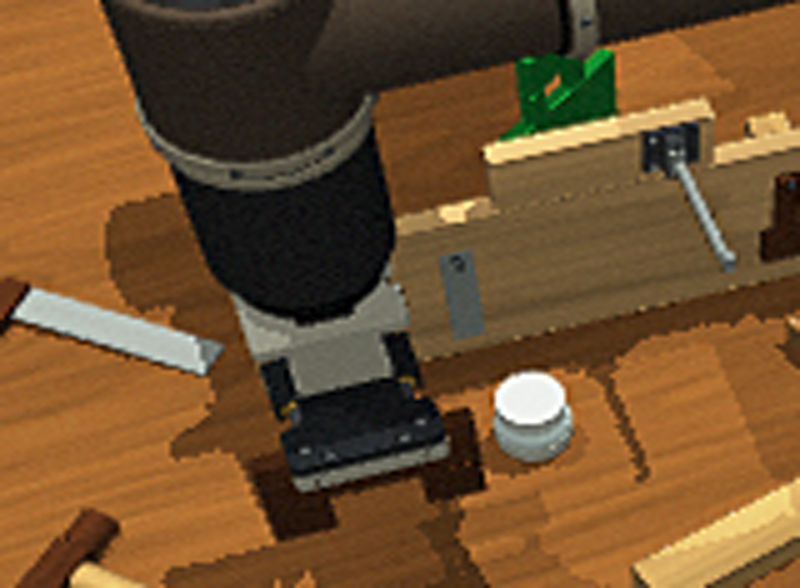

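Request:
arm_command([
  [[0,0,0,-1.5,0.1,0,0],[0,0,0,-3,0.2,0,0],[0,0,0,-4.5,0.3,0,0],[0,0,0,-5.5,0.37,0,0],[0,0,0,-5.5,0.37,0,0]],
])

```text
clock: 12.05
tool_pos: [0.6176, -0.2148, 0.2537]
orientation: [-180.0, 0.0, -93.4]
force: [-0.5, 0.1, -2.4]
opening: 0.0115
```

Request:
arm_command([
  [[0,0,0,-1,0.07,0,0],[0,0,0,-2.3,0.15,0,0],[0,0,0,-3.5,0.23,0,0],[0,0,0,-4,0.27,0,0],[0,0,0,-4,0.27,0,0],[0,0,0,-4,0.27,0,0]],
])

```text
clock: 12.55
tool_pos: [0.5795, -0.2131, 0.253]
orientation: [-179.9, -0.0, -93.5]
force: [0.5, 0.4, -2.0]
opening: 0.0119
```

```bash
python3 -c "
from h import *
o=ctrl.get_obs();print({k:np.round(o[k],4) for k in ('tool_pos','orientation','force','moment','opening')})
im=snap('scene','s5');cv2.imwrite('pics/s5c.png',cv2.resize(im[150:250,140:260],None,fx=6,fy=6,interpolation=cv2.INTER_CUBIC))"
```

```text
{'tool_pos': array([ 0.5795, -0.2131,  0.253 ]), 'orientation': array([-1.799497e+02, -8.100000e-03, -9.347250e+01]), 'force': array([ 0.4957,  0.445 , -1.9518]), 'moment': array([0.0093, 0.0893, 0.0022]), 'opening': np.float64(0.0119)}
```

View pics/s5c.png

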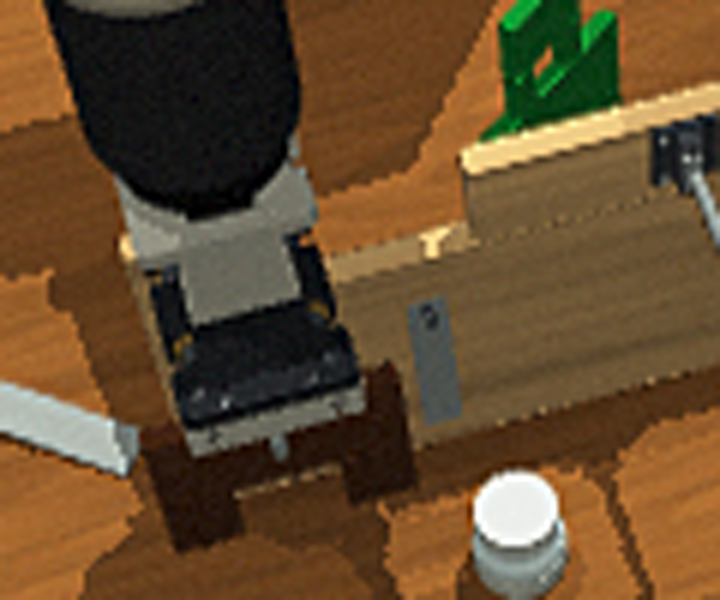

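The hook's tip (278,448) now shows in front of the template, so the slot is threaded. I lower it.

Request:
arm_command([
  [[0,0,0,0,0,-0.5,0],[0,0,0,0,0,-1,0],[0,0,0,0,0,-1.4,0],[0,0,0,0,0,-1.5,0],[0,0,0,0,0,-1.5,0]],
])

```text
clock: 13.02
tool_pos: [0.5788, -0.2133, 0.2367]
orientation: [179.9, 0.0, -93.5]
force: [0.5, -0.5, -1.5]
opening: 0.0118
```

Request:
arm_command([
  [[0,0,0,0,0,-0.1,0],[0,0,0,0,0,-0.2,0],[0,0,0,0,0,-0.2,0]],
])

```text
clock: 13.27
tool_pos: [0.5792, -0.2134, 0.2359]
orientation: [-180.0, -0.0, -93.5]
force: [-0.0, -0.1, -0.2]
opening: 0.0121
```

Request:
arm_command([
  [[0,0,0,0,0,-0.1,0],[0,0,0,0,0,-0.1,0]],
])

```text
clock: 13.43
tool_pos: [0.5793, -0.2134, 0.2354]
orientation: [-179.9, -0.0, -93.5]
force: [-0.4, 1.5, 3.4]
opening: 0.0119
```

Request:
arm_command([
  [[0,0,0,0,0,0.1,0.1],[0,0,0,0,0,0.1,0.25],[0,0,0,0,0,0.1,0.35],[0,0,0,0,0,0.1,0.35],[0,0,0,0,0,0.1,0.35]],
])

```text
clock: 13.85
tool_pos: [0.579, -0.2132, 0.2355]
orientation: [180.0, -0.0, -93.5]
force: [-0.2, -0.5, -0.0]
opening: 0.0293
```

Request:
arm_command([
  [[0,0,0,0,0,1,0.35],[0,0,0,0,0,3,0.35],[0,0,0,0,0,5,0.35],[0,0,0,0,0,7,0.35],[0,0,0,0,0,9,0.35],[0,0,0,0,6,9,0.35],[0,0,0,0,9,9,0],[0,0,0,0,9,9,0]],
])

```text
clock: 14.52
tool_pos: [0.5791, -0.1194, 0.327]
orientation: [-179.9, 0.1, -93.4]
force: [-0.1, -1.0, -0.5]
opening: 0.0224
```

```bash
python3 - <<'E'
from h import *
o=ctrl.get_obs();print({k:np.round(o[k],4) for k in ('tool_pos','orientation','force','opening','clock')})
im=snap('wrist','w5')
hsv=cv2.cvtColor(im,cv2.COLOR_BGR2HSV)
m=((im[...,2]<115)&(im[...,2].astype(int)-im[...,0]>35)&(im[...,1]<75)).astype(np.uint8)*255; m[230:]=0
n,l,s,c=cv2.connectedComponentsWithStats(m)
for i in range(1,n):
    if s[i,4]>200: print(s[i],c[i].round())
arm=[(u,np.where(hsv[60:150,u,1]<60)[0]+60) for u in range(200,360,8)]
for u,a in arm: print(u,(a.min(),a.max(),len(a)) if len(a) else None,end=' ')
E
```

```text
{'tool_pos': array([ 0.5791, -0.1194,  0.327 ]), 'orientation': array([-1.798888e+02,  7.780000e-02, -9.340510e+01]), 'force': array([-0.0558, -1.0107, -0.5229]), 'opening': np.float64(0.0224), 'clock': np.float64(14.5167)}
[  58    0   57  230 1452] [ 85. 109.]
[ 237   19   24  133 2133] [249.  88.]
[ 290   85   17  145 1109] [298. 139.]
200 (np.int64(73), np.int64(81), 9) 208 (np.int64(73), np.int64(82), 10) 216 (np.int64(73), np.int64(82), 10) 224 (np.int64(73), np.int64(83), 11) 232 (np.int64(74), np.int64(83), 10) 240 (np.int64(148), np.int64(149), 2) 248 None 256 None 264 (np.int64(74), np.int64(83), 10) 272 (np.int64(74), np.int64(83), 10) 280 (np.int64(74), np.int64(83), 10) 288 (np.int64(74), np.int64(84), 11) 296 (np.int64(74), np.int64(84), 11) 304 (np.int64(74), np.int64(84), 11) 312 (np.int64(74), np.int64(84), 11) 320 (np.int64(74), np.int64(84), 11) 328 (np.int64(72), np.int64(87), 16) 336 (np.int64(62), np.int64(101), 40) 344 (np.int64(60), np.int64(102), 43) 352 (np.int64(60), np.int64(103), 44)
```

```bash
python3 - <<'E'
from h import *
S=lambda x,y:('s1',155+x/5-.4,145+y/5-.4)
T=lambda x,y:('t1',200+x/5-.4,150+y/5-.4)
print('post top',tri(S(697,57),T(63,232)))
print('post corner',tri(S(679,60),T(88,225)))
print('peg top',tri(S(612,185),('w4',303,151)),'peg bottom',tri(S(612,232),('w4',315,175)))
arc([.5295,.031],.074,.030,[-3.5],-1,np.array([.5791,-.1194]),-3.5)
b=np.array([.6016,-.0034])
arc([.5295,.031],.074,.014,list(np.arange(-3.5,88,6)),-1,b,-3.5)
E
```

```text
post top [0.51738336 0.16907136 0.24415364]
post corner [0.52048116 0.15398578 0.25142134]
peg top [0.54425307 0.08977227 0.17986529] peg bottom [0.50862839 0.12840726 0.06711762]
-3.5 0.0 [ 2.24 11.59]
-3.5 0.0 [0.09 1.59]
2.5 0.105 [0.24 2.36]
8.5 0.209 [0.32 3.15]
14.5 0.314 [0.3  3.94]
20.5 0.419 [0.21 4.72]
26.5 0.524 [0.04 5.49]
32.5 0.628 [-0.22  6.24]
38.5 0.733 [-0.55  6.95]
44.5 0.838 [-0.95  7.63]
50.5 0.942 [-1.42  8.26]
56.5 1.047 [-1.96  8.84]
62.5 1.152 [-2.55  9.36]
68.5 1.257 [-3.2   9.81]
74.5 1.361 [-3.88 10.2 ]
80.5 1.466 [-4.61 10.51]
86.5 1.571 [-5.36 10.74]
```

Request:
arm_command([
  [[0,0,0,0.7,3.5,0,0],[0,0,0,1.4,7,0,0],[0,0,0,2.2,10.5,0,0],[0,0,0,2.2,11.3,-2,0],[0,0,0,2.2,11.3,-5,0],[0,0,0,2.2,11.3,-8,0],[0,0,0,2.2,11.3,-11,0],[0,0,0,2.2,11.3,-12.9,0]],
])

```text
clock: 15.23
tool_pos: [0.5999, -0.0105, 0.1941]
orientation: [179.8, -0.0, -93.5]
force: [-0.2, -0.5, -0.5]
opening: 0.0005
```

Request:
arm_command([
  [[0,0,0,0,0,0,0],[0,0,0,0,0.8,0,0],[0,0,0,0,1.3,0,0],[0,0,0,0,1.6,0,0],[0,0,0,0,1.9,0,0]],
])

```text
clock: 15.65
tool_pos: [0.6019, 0.0095, 0.1985]
orientation: [-179.8, 0.1, -93.5]
force: [0.1, -0.0, -0.1]
opening: 0.0002
```

```bash
python3 - <<'E'
from h import *
o=ctrl.get_obs();print({k:np.round(o[k],4) for k in ('tool_pos','orientation','force','opening','clock')})
E
```

```text
{'tool_pos': array([0.6019, 0.0095, 0.1985]), 'orientation': array([-1.798419e+02,  5.020000e-02, -9.346530e+01]), 'force': array([ 0.0993, -0.0274, -0.1415]), 'opening': np.float64(0.0002), 'clock': np.float64(15.65)}
```

Request:
arm_command([
  [[0,0,0,0,0.3,0,0],[0,0,0.05,0.15,0.7,0,0],[0,0,0.1,0.2,1.07,0,0],[0,0,0.15,0.25,1.45,0,0],[0,0,0.21,0.29,1.86,0,0]],
])

```text
clock: 16.07
tool_pos: [0.6042, 0.0258, 0.1979]
orientation: [-180.0, -0.1, -81.3]
force: [0.6, -8.5, 1.2]
opening: 0.0005
```

Request:
arm_command([
  [[0,0,0.07,0,0.52,0,0],[0,0,0.14,-0.05,1.05,0,0]],
])

```text
clock: 16.23
tool_pos: [0.6041, 0.0364, 0.198]
orientation: [-179.9, -0.1, -73.3]
force: [2.8, -7.3, -0.0]
opening: 0.0006
```

Request:
arm_command([
  [[0,0,0.07,-0.06,0.52,0,0],[0,0,0.175,-0.23,1.29,0,0],[0,0,0.28,-0.49,2.04,0,0],[0,0,0.384,-0.82,2.75,0,0],[0,0,0.489,-1.22,3.43,0,0],[0,0,0.593,-1.69,4.06,0,0],[0,0,0.698,-2.23,4.64,0,0],[0,0,0.803,-2.82,5.16,0,0]],
])

```text
clock: 16.9
tool_pos: [0.5766, 0.0882, 0.1981]
orientation: [180.0, -0.2, -27.1]
force: [6.3, -9.7, 0.8]
opening: 0.0005
```

Request:
arm_command([
  [[0,0,0.07,-0.43,0.31,0,0],[0,0,0.14,-0.87,0.59,0,0],[0,0,0.21,-1.33,0.84,0,0]],
])

```text
clock: 17.15
tool_pos: [0.5636, 0.0965, 0.1982]
orientation: [179.9, -0.2, -15.2]
force: [7.1, -10.0, -0.2]
opening: 0.0005
```

```bash
python3 - <<'E'
from h import *
o=ctrl.get_obs();print({k:np.round(o[k],4) for k in ('tool_pos','orientation','force','joint_pos')})
arc([.5295,.031],.074,.014,list(np.arange(74.5,92,2)),-1,o['tool_pos'][:2],74.5)
E
```

```text
{'tool_pos': array([0.5636, 0.0965, 0.1982]), 'orientation': array([179.9357,  -0.2452, -15.1729]), 'force': array([  7.1249, -10.008 ,  -0.1537]), 'joint_pos': array([ 29.4666,  11.948 , -15.2441,   0.2454, -62.6788,  45.248 ])}
74.5 0.0 [-0.08  0.21]
76.5 0.035 [-0.32  0.32]
78.5 0.07 [-0.56  0.42]
80.5 0.105 [-0.81  0.52]
82.5 0.14 [-1.05  0.61]
84.5 0.175 [-1.31  0.68]
86.5 0.209 [-1.56  0.75]
88.5 0.244 [-1.81  0.81]
90.5 0.279 [-2.07  0.86]
```

Request:
arm_command([
  [[0,0,0.035,-0.24,-0.1,0,0],[0,0,0.07,-0.48,-0.05,0,0],[0,0,0.1,-0.73,0.02,0,0]],
])

```text
clock: 17.4
tool_pos: [0.5576, 0.099, 0.1985]
orientation: [-179.8, -0.4, -9.5]
force: [10.0, 0.4, -2.5]
opening: 0.0005
```

Request:
arm_command([
  [[0,0,0.03,-0.2,0,0,0],[0,0,0.06,-0.4,0.03,0,0]],
])

```text
clock: 17.57
tool_pos: [0.554, 0.1002, 0.1985]
orientation: [-179.8, -0.4, -6.1]
force: [9.2, 5.4, -3.2]
opening: 0.0005
```

Request:
arm_command([
  [[0,0,0.02,-0.15,0.02,0,0],[0,0,0.04,-0.3,0.03,0,0]],
])

```text
clock: 17.73
tool_pos: [0.5511, 0.101, 0.1986]
orientation: [-179.7, -0.4, -3.8]
force: [10.0, 6.2, -2.7]
opening: 0.0003
```

Request:
arm_command([
  [[0,0,0,-0.1,0.1,0,0],[0,0,0,-0.2,0.15,0,0]],
])

```text
clock: 17.9
tool_pos: [0.549, 0.1014, 0.1985]
orientation: [-179.9, -0.4, -3.9]
force: [11.4, -2.2, -2.6]
opening: 0.0004
```

Request:
arm_command([
  [[0,0,0,-0.1,0.03,0,0]],
])

```text
clock: 17.98
tool_pos: [0.5481, 0.1015, 0.1986]
orientation: [-179.9, -0.4, -3.9]
force: [12.7, -2.5, -4.1]
opening: 0.0005
```

Request:
arm_command([
  [[0,0,0,-0.1,0,0,0]],
])

```text
clock: 18.07
tool_pos: [0.5476, 0.1016, 0.1987]
orientation: [-179.9, -0.5, -3.9]
force: [14.0, -1.7, -3.9]
opening: 0.0008
```

Request:
arm_command([
  [[0,0,0,-0.1,0,0,0],[0,0,0,-0.1,0,0,0]],
])

```text
clock: 18.23
tool_pos: [0.5472, 0.1016, 0.1989]
orientation: [-179.8, -0.6, -3.9]
force: [15.9, -2.1, -4.9]
opening: 0.0002
```

Request:
arm_command([
  [[0,0,0,1,0,0,0],[0,0,0,4,0,0,0],[0,0,0,5,0,4,0],[0,0,0,5,0,8,0],[0,0,0,5,0,11,0],[0,0,0,2,-2,13,0],[0,0,0,-2,-5,13,0],[0,0,0,-4,-8,13,0]],
])

```text
clock: 18.9
tool_pos: [0.5031, 0.0227, 0.3282]
orientation: [-179.9, -0.1, -3.8]
force: [0.3, -0.6, -0.3]
opening: 0.0001
```

Request:
arm_command([
  [[0,0,0,-3,0,0,0],[0,0,0,-6,0,0,0],[0,0,0,-6,0,0,0],[0,0,0,-6,0,0,0]],
])

```text
clock: 19.23
tool_pos: [0.443, 0.0221, 0.3282]
orientation: [-179.9, -0.2, -3.9]
force: [-0.7, 0.3, 0.5]
opening: 0.0002
```

```bash
python3 -c "
from h import *
o=ctrl.get_obs();print({k:np.round(o[k],3) for k in ('tool_pos','orientation','force','clock')})
im=snap('wrist','w6');s=snap('scene','s6');snap('top','t6')
c=cv2.resize(s[145:245,155:315],(640,400),interpolation=cv2.INTER_CUBIC)
cv2.imwrite('pics/c6.png',np.vstack([cv2.resize(im[0:240],(426,200)).copy() if 0 else cv2.copyMakeBorder(im[40:240],0,0,0,128,0),c]))"
```

```text
{'tool_pos': array([0.443, 0.022, 0.328]), 'orientation': array([-1.79897e+02, -1.58000e-01, -3.90300e+00]), 'force': array([-0.657,  0.314,  0.541]), 'clock': np.float64(19.233)}
```

View pics/c6.png

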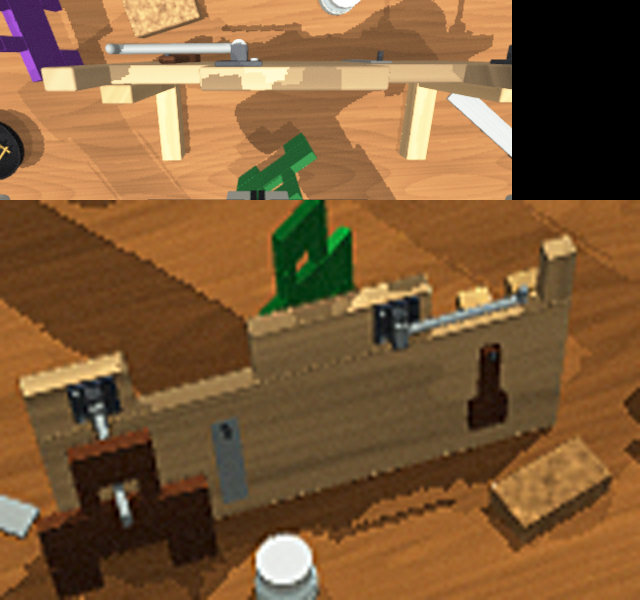

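The template hangs on hook B with the tip visible through the slot (crop 122,505). Hook A lies along the board, at (112-240, 48) in the wrist strip. I check both hook angles numerically.

```bash
python3 - <<'E'
from h import *
im=cv2.imread('pics/w6.png');hsv=cv2.cvtColor(im,cv2.COLOR_BGR2HSV)
P=[]
for u in range(125,222,3):
    c=np.where(hsv[80:98,u,1]<55)[0]+80
    if len(c)>3: P.append(onz('w6',u,c.mean(),.22)[:2])
P=np.array(P);
for _ in range(3):
    q=np.polyfit(P[:,1],P[:,0],1);r=abs(P[:,0]-np.polyval(q,P[:,1]));P=P[r<=max(2.5*np.median(r),3e-4)]
print('A arm deg cw from +y',np.degrees(np.arctan(q[0])),len(P),'x at .031,.131',np.polyval(q,[.031,.131]))
im=cv2.imread('pics/w5.png');hsv=cv2.cvtColor(im,cv2.COLOR_BGR2HSV)
P=np.array([onz('w5',u,(np.where(hsv[65:95,u,1]<60)[0]+65).mean(),.22)[:2] for u in list(range(200,233,4))+list(range(268,324,4))])
print('B arm deg',np.degrees(np.arctan(np.polyfit(P[:,0],P[:,1],1)[0])))
E
```

```text
A arm deg cw from +y 3.163237708744714 29 x at .031,.131 [0.53075276 0.53627927]
B arm deg -4.237777328443031
```

```bash
python3 -c "
from h import *
print(ctrl.close_job(), ctrl.get_obs()['clock'])"
```

```text
the job is handed in; nothing more can be done
the job is handed in; nothing more can be done
```

The job is done and handed in, with the arm clock at about 19 s of the 72 s allowed. No verdict was reported.

- **Hook B:** I swung it out with shut fingertips until the push rose to about 15 N at the stop, then let go.
- **Template:** I gripped it by the tab, lifted it about 18 mm and moved it onto hook B. The weight came off the gripper on lowering, and after release the pictures showed it hanging on hook B.
- **Hook A:** I folded it home with a final push of about 16 N (about 17 N in total at the wrist), then let go.

**Last checks:**

| | Measured angle (degrees clockwise) | Off the board's 3.5° |
|---|---|---|
| Hook B, before hanging the template | 3.8 | 0.3° |
| Hook B, after hanging the template | 4.2 | about 0.8° (0.013 rad) |
| Hook A, folded | 3.2 | 0.3° (0.005 rad) |

- **Disagreement:** The two hook B readings differ by 0.4°. I took the second one while the gripper was still settling, so I trust it less. Both put the hook past its stop rather than short, so I read the difference as camera error.
- **Force limit:** The highest total wrist reading was about 17 N, against the 20 N limit. It was only read at the end of each move.
- **Not measured:** I judged the bystanders only by eye. The jar, sanding block and green look-alike appear unmoved in the final pictures, and the other bystanders were not checked individually.

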